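# File the handed-in cases in the deposit box and lock its cover

### The job

Purple cases have just been handed in at the lost-property bench, two to four of them: nudge the row in the deposit box apart between the blue and the orange cases and slide every purple case in there, standing upright on the floor of the box, with the blue and orange ones left upright in their order. Then slide the cover fully shut over the row, wind the red lock screw clockwise until it bottoms, and back it off a quarter turn so that the plastic is not strained. Leave the wallet, the phone and the yellow case on the bench where they are.

Things in the scene. Friction and masses are not known exactly. Their poses are not given: they have to be found in the camera images.
- box: pale plastic deposit box fixed to the bench; origin on the bench under the centre of its open compartment; x is the way the cover shuts (away from the robot), y along the row (left seen from the robot), z up. Outside, from x = -71 to -222 mm it is a closed block 82 mm high that carries the open cover; the screw block (x -15 to 45, y -168 to -218, 94 mm high) stands outside its -y end
- compartment (a point): centre of the compartment's floor, 6 mm above the box's origin, axes as the box's. Inside, the compartment is 130 mm in x and 308 mm in y (x -65..65, y -154..154); walls 6 mm thick, rim 82 mm above the bench; aluminium runners for the cover along both ends (y 154 to 168 mm either side) rise to 95 mm above the bench
- cover (a joint): slide of the pale flat cover (144 x 312 x 6 mm, purple edges, top face 90 mm above the bench) along the box's +x: 0 = fully open (on the closed block; starts within 8 mm of it), 0.144 m = fully shut against its stop over the compartment; about 2 N of friction, stays where left
- cover_handle (a point): on the purple bar handle on the middle of the cover, 12 mm below the bar's top, 20 mm above the cover's top face. The bar is 14 mm wide (box x), 80 mm long (box y), 32 mm high and can be pinched from above; it moves with the cover, from x = -144 mm (open) to 0 (shut) in the box's frame
- screw (a joint): turn of the red-winged lock screw in rad, grows clockwise seen from above: 0 = loosest, 3.4 = bottomed (hard stop). Starts at 0.3 to 1.3, so it needs 2.1 to 3.1 rad to bottom: several grasps. A quarter turn (1.57 rad) back from the stop reads 1.83. Friction 0.04 N m; it stays where left and does not rise or sink noticeably
- screw_grip (a point): on the screw's vertical axis at x 20, y -193 mm in the box's frame, 127 mm above the bench, in the red wing bar: 48 mm long, 14 mm wide, 107 to 137 mm above the bench, over a steel collar 40 mm across that holds down the cover's purple ear. At joint 0 the bar lies along the box's x, white mark to +x; this point's x axis lies along the bar and turns with it
- blue_out: blue (outer, at the +y end of the row) hard-shell case, 58 (its x) x 34 (its y) x 72 mm high, 0.1 to 0.23 kg, on a black weighted foot 16 mm high; origin at the centre of its underside, z up when upright
- blue_in: blue (inner, next to the orange ones at the start) hard-shell case, 58 (its x) x 34 (its y) x 72 mm high, 0.1 to 0.23 kg, on a black weighted foot 16 mm high; origin at the centre of its underside, z up when upright
- orange_in: orange (inner, next to the blue ones at the start) hard-shell case, 58 (its x) x 34 (its y) x 72 mm high, 0.1 to 0.23 kg, on a black weighted foot 16 mm high; origin at the centre of its underside, z up when upright
- orange_out: orange (outer, at the -y end of the row) hard-shell case, 58 (its x) x 34 (its y) x 72 mm high, 0.1 to 0.23 kg, on a black weighted foot 16 mm high; origin at the centre of its underside, z up when upright
- new1: purple hard-shell case, 58 (its x) x 34 (its y) x 72 mm high, 0.1 to 0.23 kg, on a black weighted foot 16 mm high; origin at the centre of its underside, z up when upright; stands on the bench beside the box at the start; may be absent (None)
- new2: purple hard-shell case, 58 (its x) x 34 (its y) x 72 mm high, 0.1 to 0.23 kg, on a black weighted foot 16 mm high; origin at the centre of its underside, z up when upright; stands on the bench beside the box at the start; may be absent (None)
- new3: purple hard-shell case, 58 (its x) x 34 (its y) x 72 mm high, 0.1 to 0.23 kg, on a black weighted foot 16 mm high; origin at the centre of its underside, z up when upright; stands on the bench beside the box at the start; may be absent (None)
- new4: purple hard-shell case, 58 (its x) x 34 (its y) x 72 mm high, 0.1 to 0.23 kg, on a black weighted foot 16 mm high; origin at the centre of its underside, z up when upright; stands on the bench beside the box at the start; may be absent (None)
- wallet: bystander, must stay where it is; origin at the centre of its underside: brown wallet, 90 x 115 x 22 mm, on the right
- phone: bystander, must stay where it is; origin at the centre of its underside: black telephone, 74 x 150 x 10 mm, lying beyond the box
- yellow_case: bystander, must stay where it is; origin at the centre of its underside: small yellow case, 80 x 75 x 32 mm, on the left

How it is judged:
By the outcome, as a careful person would: the job done as asked, in the order asked, and still so for the second after the job is handed in, with the robot touching nothing.
Of new1, new2, new3, new4 only 2 to 4 are there at a start; the rules pass over those that are not, and their reading is None.
At some moment in a run one of new1, new2, new3, new4 may be knocked a few centimetres aside while the robot is not near it.
It also fails if it takes over 210 s, if anything falls off the work surface, if the arm or the gripper's body presses on something with over 40 N, if the wrist force passes 120 N, or if a joint passes its speed limit or range.

### The arm

A 7-joint arm with a two-finger parallel gripper is mounted at the origin on the work surface. World frame = base frame: x ahead of the robot, y to its left, z up, the work surface at z = 0. Lengths are in mm, angles in rad, forces in N, time in s.
With the tool pointing down it reaches from about 350 to 775 mm from the base axis. Payload 3.1 kg.
Tool frame: the origin (TCP) lies at the very end of the fingers, on their centre line; the grasp point (between the pads) lies env.grip_depth behind it (env.grip_depth is the distance from the TCP to the grasp point, in mm); z points along the fingers, y is the line along which they close (so a half turn about z gives the same grasp; the last joint's range is limited). The gripper opens to 85 mm and grips with 20 to 120 N. Pads are 22 mm wide; open, the fingers measure 114 mm over their backs; the gripper's body (76 mm by 85 mm) begins 54 mm behind the grasp point. The pads swing forward as they close: fully open they stand 13 mm farther back than shut.
Start: joints at [1.077, 0.311, 0.014, 1.512, -0.004, 1.319, -0.027], TCP at [240.156, -494.816, 231.304] pointing down, gripper open.
Joint ranges: [-2.7, 2.7], [-0.3, 1.91], [-1.27, 1.3], [0.12, 2.57], [-1.44, 4.58], [0.2, 2.03], [-3.05, 3.05]. Speed limits (rad/s): [2.79, 2.79, 3.14, 3.14, 3.14, 3.14, 3.14].

### API

Orientations are given as a unit quaternion [x, y, z, w].
In Python, from bench import env, viewer gives the robot as it stands.
- The arm moves only by the shell command python3 -m inch 'ROWS' [FORCE]. ROWS is JSON, a list that holds one entry, the list of rows, each a list of 7 numbers: the shift along the tool's x, y, z in mm, then the turn, a rotation vector about the tool's x, y, z in rad, then the finger opening in mm, from 0 to 85.4. In form: [[[dx, dy, dz, rx, ry, rz, claw], ...]]. A call has 1 to 8 rows; each row shifts and turns the commanded pose from where the row before left it, along the tool's axes as they then stand; what a row does not reach is not made up. A row lasts 1/8 s, in which the tool goes at most 62.5 mm and 10.7 degrees, less where a joint would pass 70% of its speed; a pose out of reach is approached as far as the arm can. A call with a gripper value outside its range is refused whole. The fingers move at their own pace and stop on an object; FORCE is the grip in N (left out, the last holds). Time passes only in rows, so rows that do not move let the fingers close. It gives the time, the measured TCP pose, the force, the opening and the grip force at its end, in the units of the state.
- env.sense(): the state, without advancing time (a new reading comes with each control period).
- viewer.grab_frame(name): name is "scene" or "top" or "wrist"; returns a dict with "frame" (420x560x3 uint8, red, green, blue), "depth" (420x560 float32, mm along the optical axis (not along the pixel's ray), 0 where there is no reading), "fov_y" (degrees; the focal length in pixels is half the picture's height over the tangent of half this angle, whatever the lens; pixels are square), "cx", "cy" (the principal point, pixels), "position" and "rotation" of the camera in the world. Camera axes: x right, y down, z forward; pixel columns grow to the right and rows downward; lengths in mm; the calibration is good to about 2 mm. A picture is of the moment at which its call begins.
- env.close_job(): hands the job in; it is judged then, once.
Trained networks look in a picture, given as the dict that the camera call returned (one of the last four; its "shot" number tells which), for a name from the list of things; names that differ only in an ending like _2 or _b are one class to them, and where a whole thing is asked for, a point or a joint stands for the part that bears it (a point fixed in the world has none). Each returns a list of dicts, best first, with "p" (0 to 1); they miss things now and then, are a little off and sometimes report something else, mostly with a low value. They report only what shows in the picture. A call takes as long as a camera call.
- viewer.cut_out(picture, name): "mask" (420x560 bool, what is visible of it) and "uv" ([column, row] in pixels, amid what is visible of it).
The state is a dict: "clock": time; "qpos": joint angles; "qd": joint speeds; "joint_torque": joint torques, N m; "ee_pos": TCP position; "tcp_rot": TCP orientation; "contact_force": force on the tool from outside, world axes, zero at the start; "wrist_torque": the same for the moment, N m; "width": opening from 0.0 (shut) to 1.0 (fully open); "grasp_force": force on a finger pad.
Only numpy, scipy, OpenCV 4.12 (cv2) and the standard library are available. Lean on these libraries where they do the work, as an engineer would, in place of code of your own. Each camera call takes 0.05 s, during which the arm holds its last target. There are 200 camera calls.

## Working session

There is one attempt and no reset: what is moved stays moved. The work goes in short steps, Python scripts to look and compute and a shell command to move; the robot and the scene stay as the last step left them, time stands still between calls to the robot, and variables do not carry over. Pictures are saved under pics/ and viewed, at most 14 in all, crops included, and the job is handed in when it is done.

```bash
ls; mkdir -p pics
cat > h.py <<'E'
import numpy as np, cv2
from bench import env, viewer
from scipy.spatial.transform import Rotation as R
def grab(n,save=None):
    p=viewer.grab_frame(n)
    if save: cv2.imwrite('pics/'+save,cv2.cvtColor(p['frame'],cv2.COLOR_RGB2BGR))
    return p
def rot(p):
    r=np.array(p['rotation'],float)
    return R.from_quat(r).as_matrix() if r.size==4 else r.reshape(3,3)
def cloud(p):
    h,w=p['depth'].shape; f=h/2/np.tan(np.radians(p['fov_y'])/2)
    v,u=np.mgrid[:h,:w]; d=p['depth'].astype(float)
    c=np.stack([(u-p['cx'])/f*d,(v-p['cy'])/f*d,d],-1)
    return c@rot(p).T+np.array(p['position'])
def proj(p,X):
    h=p['depth'].shape[0]; f=h/2/np.tan(np.radians(p['fov_y'])/2)
    c=(np.atleast_2d(X)-np.array(p['position']))@rot(p)
    return c[:,:2]/c[:,2:]*f+[p['cx'],p['cy']]
E
python3 - <<'E'
from h import *
s=env.sense(); print(s, env.grip_depth)
for n in ('scene','top'):
    p=grab(n,n+'0.png'); print(n,p['position'],rot(p).round(3).tolist(),p['fov_y'],p['cx'],p['cy'])
    C=cloud(p)
    for o in ['cover','cover_handle','screw','screw_grip','blue_out','orange_out','new1','wallet','phone','yellow_case','box']:
        for d in viewer.cut_out(p,o)[:6]:
            m=d['mask']&(p['depth']>0); X=C[m]
            print(o,round(d['p'],2),np.round(d['uv']),m.sum(),np.median(X,0).round() if len(X) else '',np.percentile(X,[2,98],axis=0).round().tolist() if len(X) else '')
E
```

```text
pics
{'clock': 0.0, 'qpos': array([ 1.07725428,  0.31175355,  0.01399682,  1.51307218, -0.00442783,
        1.31917156, -0.02718329]), 'qd': array([ 0.00050213, -0.00024117, -0.00022008,  0.0003881 ,  0.00096813,
        0.00128499,  0.0022311 ]), 'joint_torque': array([ 7.49535218e-06, -3.79922783e+01,  1.45824901e-01, -2.30595946e+01,
        1.22113660e-02,  1.35642558e-02,  1.22862949e-05]), 'ee_pos': array([ 239.84238125, -494.14150307,  230.19965307]), 'tcp_rot': array([ 9.74578351e-01,  2.24043812e-01, -3.00785190e-04, -1.14808057e-03]), 'contact_force': array([ 0.40864794, -0.22297732, -1.11152912]), 'wrist_torque': array([-0.01160325,  0.01416894, -0.04985697]), 'grasp_force': 0.0, 'width': 1.000977904252405} 18.700000000000003
scene [ 940.78528601  621.51602011 1028.43533449] [[-0.871, 0.393, -0.294], [0.491, 0.697, -0.523], [-0.001, -0.6, -0.8]] 55.52113138976908 277.28233049330044 208.85012620310502
cover 0.66 [319. 188.] 4017 [464.  13.  90.] [[386.0, -182.0, 85.0], [532.0, 151.0, 119.0]]
cover 0.52 [273. 214.] 256 [615.   7.  76.] [[574.0, -10.0, 14.0], [630.0, 21.0, 81
[... 2827 characters left out ...]
. 327.  70.] [[420.0, 313.0, 9.0], [472.0, 350.0, 77.0]]
new1 0.52 [380. 216.] 304 [ 591. -346.   68.] [[562.0, -384.0, -1.0], [620.0, -327.0, 77.0]]
wallet 0.8 [451. 242.] 1000 [ 515. -567.   20.] [[468.0, -626.0, 7.0], [565.0, -509.0, 27.0]]
wallet 0.7 [277. 242.] 10026 [507.  -9.  88.] [[380.0, -190.0, 0.0], [666.0, 168.0, 114.0]]
wallet 0.68 [260. 213.] 180 [592.  34.  77.] [[566.0, 22.0, 47.0], [621.0, 50.0, 83.0]]
yellow_case 0.83 [105. 244.] 626 [493. 531.  31.] [[452.0, 489.0, 12.0], [536.0, 574.0, 37.0]]
yellow_case 0.5 [249. 216.] 223 [588.  68.  77.] [[565.0, 50.0, 8.0], [620.0, 84.0, 84.0]]
box 0.61 [274. 239.] 10240 [507.  -6.  87.] [[377.0, -189.0, -0.0], [667.0, 169.0, 110.0]]
```

Run:
```python
from h import *
a=cv2.imread('pics/top0.png')[150:330,60:500]; cv2.imwrite('pics/topc.png',cv2.resize(a,None,fx=1.8,fy=1.8,interpolation=cv2.INTER_CUBIC))
# precise geometry, by top-face colours in both views
for n in ('scene','top'):
    p=grab(n); C=cloud(p); hsv=cv2.cvtColor(p['frame'],cv2.COLOR_RGB2HSV)
    for nm,lo,hi in (('tall',64,84),):
        Z=C[...,2]; m=((Z>lo)&(Z<hi)&(hsv[...,1]>90)).astype(np.uint8)
        k,l,st,c=cv2.connectedComponentsWithStats(m)
        for i in range(1,k):
            if st[i,4]<60: continue
            X=C[l==i]; r=cv2.minAreaRect(X[:,:2].astype(np.float32))
            print(n,st[i,4],np.median(X,0).round(),np.round(r[0]),np.round(r[1]),round(r[2]),'hue',np.median(hsv[l==i][:,0]))
```

```text
scene 185 [  602. -1444.    72.] [  587. -1444.] [ 26. 235.] 86 hue 14.0
scene 578 [598.  25.  77.] [601.  22.] [ 58. 140.] 2 hue 108.0
scene 141 [439. 335.  71.] [448. 341.] [31. 59.] 77 hue 150.0
scene 163 [587. 358.  72.] [591. 361.] [54. 33.] 2 hue 150.0
top 608 [592.   9.  77.] [597.  17.] [ 60. 138.] 4 hue 16.0
top 131 [ 587. -355.   71.] [ 592. -352.] [57. 34.] 24 hue 153.0
top 141 [581. 353.  71.] [587. 357.] [33. 58.] 87 hue 153.0
top 146 [ 446. -333.   71.] [ 452. -330.] [34. 57.] 74 hue 153.0
top 101 [ 415. -887.   69.] [ 425. -888.] [ 12. 106.] 85 hue 10.0
top 151 [441. 331.  70.] [445. 335.] [33. 57.] 74 hue 153.0
top 398 [ 293. -863.   72.] [ 299. -862.] [ 39. 125.] 85 hue 17.0
```

View pics/scene0.png

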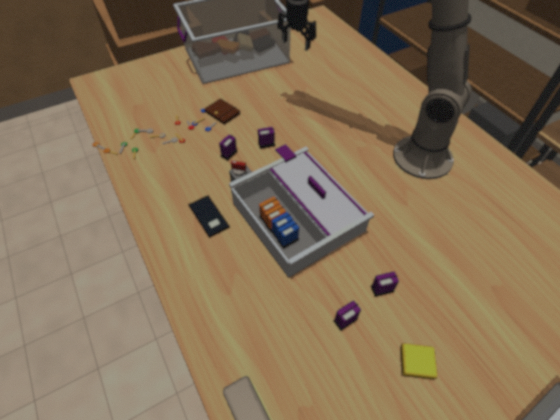

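View pics/topc.png

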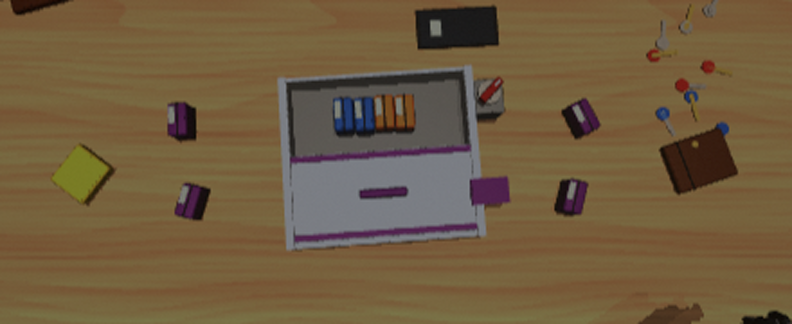

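The scene view shows two purple cases left of the box (347,317 and 385,282) and two to the right (264,136 and 230,145). The row of four, blue then orange, stands in the compartment at about (278,220), and the cover is open. The top crop shows the box yawed a few degrees.

```bash
python3 -m inch '[[[0,0,-15,0,0,-0.18,85],[0,0,-15,0,0,-0.18,85],[0,0,-15,0,0,-0.18,85],[0,0,-15,0,0,-0.18,85],[0,0,-15,0,0,-0.18,85],[0,0,-15,0,0,-0.18,85],[0,0,0,0,0,-0.1,85],[0,0,0,0,0,0,85]]]'
python3 -m inch '[[[50,25,0,0,0,0,85],[50,25,0,0,0,0,85],[50,25,0,0,0,0,85],[50,25,0,0,0,0,85],[50,25,0,0,0,0,85],[50,25,0,0,0,0,85],[50,25,0,0,0,0,85],[50,25,0,0,0,0,85]]]'
python3 -m inch '[[[30,30,0,0,0,0,85],[30,30,0,0,0,0,85],[20,30,0,0,0,0,85],[10,20,0,0,0,0,85],[0,0,0,0,0,0,85]]]'
cat > geo.py <<'E'
from h import *
def rects(n,save=None,zlo=64,zhi=84):
    p=grab(n,save); C=cloud(p); hsv=cv2.cvtColor(p['frame'],cv2.COLOR_RGB2HSV); Z=C[...,2]
    for nm,a,b in (('or',5,25),('bl',100,125),('pu',140,165)):
        m=((Z>zlo)&(Z<zhi)&(hsv[...,1]>90)&(hsv[...,0]>=a)&(hsv[...,0]<=b)&(abs(C[...,1])<420)).astype(np.uint8)
        k,l,st,c=cv2.connectedComponentsWithStats(m)
        for i in range(1,k):
            if st[i,4]<80: continue
            X=C[l==i]; r=cv2.minAreaRect(X[:,:2].astype(np.float32))
            print(n,nm,st[i,4],'z',X[:,2].max().round(),np.round(r[0],1),np.round(r[1]),round(r[2],1))
    return p,C,hsv
if __name__=='__main__':
    p,C,hsv=rects('wrist','w1.png'); print(p['position'],rot(p).round(2).tolist())
    s=env.sense(); print(s['clock'],s['ee_pos'],R.from_quat(s['tcp_rot']).as_matrix().round(3).tolist(),s['qpos'].round(2))
    for n in ('wrist','top','scene'):
        if n!='wrist': p=grab(n); C=cloud(p)
        for o in ('cover_handle','screw'):
            for d in viewer.cut_out(p,o)[:1]:
                X=C[d['mask']&(p['depth']>0)]; X=X[X[:,2]>(112 if o!='screw' else 128)]
                if len(X)>20: r=cv2.minAreaRect(X[:,:2].astype(np.float32)); print(n,o,d['p'],len(X),np.round(r[0],1),np.round(r[1]),round(r[2],1),X[:,2].max())
E
python3 geo.py
```

```text
clock: 2.3
ee_pos: [240.1, -494.9, 321.4]
tcp_rot: [0.686, 0.728, -0.0, 0.0]
contact_force: [0.4, -0.2, 0.1]
width: 0.995
grasp_force: 0.0
clock: 3.3
ee_pos: [415.7, -81.7, 321.3]
tcp_rot: [0.686, 0.728, -0.0, 0.0]
contact_force: [1.2, -0.1, -0.1]
width: 0.996
grasp_force: 0.0
clock: 3.92
ee_pos: [520.1, 14.5, 320.4]
tcp_rot: [0.685, 0.729, 0.0, -0.001]
contact_force: [0.3, 0.4, -0.2]
width: 0.995
grasp_force: 0.0
wrist or 2020 z 81.0 [601.6 -17.9] [60. 69.] 3.3
wrist bl 420 z 81.0 [595.8  79. ] [57. 15.] 3.9
wrist bl 669 z 81.0 [596.7  61.7] [57. 16.] 3.6
wrist bl 1015 z 81.0 [596.4  34.9] [57. 33.] 3.5
[515.83045153  83.40590684 463.59085173] [[1.0, 0.06, 0.02], [0.06, -0.96, -0.27], [-0.0, 0.28, -0.96]]
3.975 [519.40363684  13.42658426 320.62691301] [[-0.061, 0.998, -0.002], [0.998, 0.061, 0.0], [0.0, -0.002, -1.0]] [ 0.45  0.28 -0.67  1.39  0.17  1.53 -0.15]
wrist cover_handle 0.8 939 [465.4   2.1] [26. 79.] 3.9 335.8797774080007
wrist screw 0.78 446 [ 629.6 -178.8] [14. 46.] 49.0 139.84284490109047
top screw 0.49 66 [ 627.5 -178.7] [13. 45.] 49.1 141.2113918298462
scene cover_handle 0.96 121 [459.2   5.5] [16. 79.] 4.3 126.04935935175456
scene screw 0.75 73 [ 629.9 -176.1] [16. 47.] 47.2 140.5501995911634
```

Wrist view measurements agree with the other cameras and the given sizes (case tops 78–81 mm, screw bar 14 x 46 at 138 mm). Box origin is about (597.5, 12.7), yaw 3.6°, cover at about 5 mm. I'll start with the blue pair.

```bash
python3 -m inch '[[[8,39,-0,0,0,0,74],[8,39,0,0,0,0,74],[0,0,50,0,0,0,74],[0,0,50,0,0,0,74],[0,0,50,0,0,0,74],[0,0,50,0,0,0,74],[0,0,0,0,0,0,74],[0,0,0,0,0,0,74]]]'
python3 - <<'E'
from h import *
s=env.sense();print(s['ee_pos'],R.from_quat(s['tcp_rot']).as_matrix()[:,0].round(3))
p=grab('wrist','w2.png')
E
```

```text
clock: 5.38
ee_pos: [598.0, 34.2, 123.4]
tcp_rot: [0.685, 0.728, 0.001, 0.001]
contact_force: [-0.5, -0.8, 0.4]
width: 0.869
grasp_force: 0.0
[598.01045479  34.1775355  123.42023431] [-0.061  0.998  0.   ]
```

View pics/w2.png

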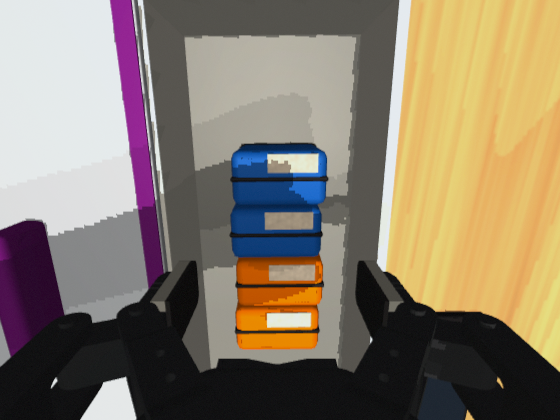

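The camera looks down along the row, with +y at the top of the picture: blue cases at rows 175 and 230, orange at 280 and 325. The fingers straddle the row symmetrically at columns 180–375. Descending on blue_in.

```bash
python3 -m inch '[[[0,0,35,0,0,0,74],[0,0,35,0,0,0,74],[0,0,23,0,0,0,74],[0,0,0,0,0,0,74],[0,0,0,0,0,0,50],[0,0,0,0,0,0,50],[0,0,0,0,0,0,50],[0,0,0,0,0,0,50]]]' 40
python3 -m inch '[[[0,0,0,0,0,0,50],[0,0,-2,0,0,0,50]]]'
```

```text
clock: 6.42
ee_pos: [598.2, 34.3, 30.7]
tcp_rot: [0.685, 0.728, 0.001, 0.001]
contact_force: [0.6, -0.3, 6.1]
width: 0.676
grasp_force: 44.1
clock: 6.68
ee_pos: [596.7, 33.8, 30.8]
tcp_rot: [0.685, 0.728, 0.0, 0.0]
contact_force: [1.1, -0.1, -2.1]
width: 0.675
grasp_force: 43.4
```

```bash
python3 -m inch '[[[12,0,0,0,0,0,50],[15,0,0,0,0,0,50],[15,0,0,0,0,0,50],[15,0,0,0,0,0,50],[12,0,0,0,0,0,50],[6,0,0,0,0,0,50],[0,0,0,0,0,0,50]]]'
python3 -m inch '[[[3,0,0,0,0,0,50],[0,0,0,0,0,0,50]]]'
```

```text
clock: 7.55
ee_pos: [592.0, 110.9, 30.7]
tcp_rot: [0.685, 0.729, 0.001, -0.0]
contact_force: [-1.2, -1.8, 5.8]
width: 0.677
grasp_force: 44.2
clock: 7.8
ee_pos: [592.0, 112.1, 30.8]
tcp_rot: [0.685, 0.728, -0.0, 0.0]
contact_force: [-1.6, -4.0, 5.9]
width: 0.676
grasp_force: 44.1
```

```bash
python3 -m inch '[[[0,0,1,0,0,0,74],[0,0,0,0,0,0,74],[0,0,0,0,0,0,74],[0,0,-30,0,0,0,74],[0,0,-50,0,0,0,74],[-50,1,-20,0,0,0,74],[-50,0,0,0,0,0,74],[-12,0,0,0,0,0,74]]]'
python3 - <<'E'
from geo import *
for t in range(1):
    s=env.sense();print(s['ee_pos'],s['contact_force'])
    rects('wrist','w3.png')
E
```

```text
clock: 8.8
ee_pos: [599.8, -5.7, 128.9]
tcp_rot: [0.688, 0.726, -0.001, 0.001]
contact_force: [0.3, 0.5, -1.2]
width: 0.865
grasp_force: 0.0
[599.77739597  -5.72808666 128.85077109] [ 0.28381837  0.51433411 -1.21566727]
wrist or 1793 z 81.0 [600.9   8.6] [58. 17.] 3.9
wrist or 3394 z 81.0 [602. -18.] [60. 35.] 3.8
wrist or 1511 z 81.0 [602.9 -43.4] [58. 16.] 2.6
wrist bl 1531 z 81.0 [590.9 119.9] [57. 13.] 3.4
wrist bl 3677 z 81.0 [592.3 103.8] [58. 17.] 3.7
```

View pics/w3.png

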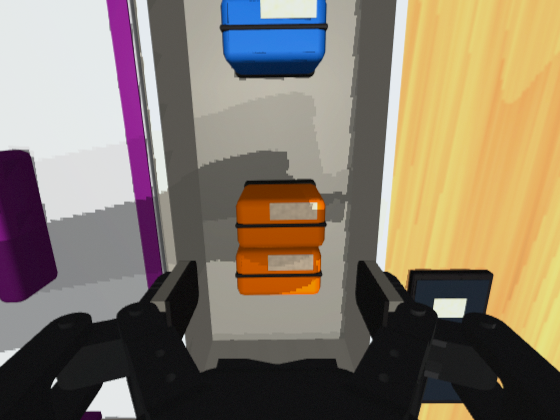

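Orange_in's centre band is at row 225 and orange_out's at row 273; the blue pair is shoved up to the +y side. The orange_in centre is at world y ≈ 0.

```bash
python3 -m inch '[[[0,0,0,0,0,0,74],[0,0,0,0,0,0,74]]]'
```

```text
clock: 9.1
ee_pos: [599.2, 3.2, 129.2]
tcp_rot: [0.684, 0.73, 0.001, -0.001]
contact_force: [0.4, 0.2, -0.5]
width: 0.869
grasp_force: 0.0
```

```bash
python3 -m inch '[[[-3,1,35,0,0,0,74],[0,0,35,0,0,0,74],[0,0,27,0,0,0,74],[0,0,0,0,0,0,74],[0,0,0,0,0,0,50],[0,0,0,0,0,0,50],[0,0,0,0,0,0,50],[0,0,0,0,0,0,50]]]'
python3 -m inch '[[[-12,0,-1,0,0,0,50],[-15,0,0,0,0,0,50],[-15,0,0,0,0,0,50],[-15,0,0,0,0,0,50],[-15,0,0,0,0,0,50],[-8,0,0,0,0,0,50],[-5,0,0,0,0,0,50],[0,0,0,0,0,0,50]]]'
```

```text
clock: 10.1
ee_pos: [601.5, -2.4, 33.4]
tcp_rot: [0.685, 0.728, 0.001, 0.001]
contact_force: [-0.9, 1.4, 3.8]
width: 0.675
grasp_force: 44.6
clock: 11.1
ee_pos: [606.2, -88.4, 33.5]
tcp_rot: [0.685, 0.728, -0.0, 0.0]
contact_force: [0.1, 1.2, 4.7]
width: 0.676
grasp_force: 44.7
```

```bash
python3 -m inch '[[[0,0,1,0,0,0,74],[0,0,0,0,0,0,74],[0,0,0,0,0,0,74],[0,0,-30,0,0,0,74],[0,0,-55,0,0,0,80],[0,0,-60,0,0,0,85],[0,0,-60,0,0,0,85],[-40,0,-60,0,0,0,85]]]'
python3 -m inch '[[[-55,-10,-20,0,0,0,85],[-55,-10,0,0,0,0,85],[-55,-10,0,0,0,0,85],[-40,0,0,0,0,0,85],[0,0,0,0,0,0,85],[0,0,0,0,0,0,85],[0,0,0,0,0,0,85]]]'
cat > pk.py <<'E'
from h import *
import sys
# purple case tops seen by wrist: body from 16 up to 72mm; report yaw, centre and the shift in tool axes
def pk(top=72,save=None,n='wrist'):
    s=env.sense(); p=grab(n,save); C=cloud(p); Z=C[...,2]
    T=R.from_quat(s['tcp_rot']).as_matrix(); print('t',s['clock'],'tcp',s['ee_pos'].round(1),'F',s['contact_force'].round(1),'q',s['qpos'].round(2))
    for d in viewer.cut_out(p,'new1'):
        X=C[d['mask']&(Z>top-6)&(Z<top+8)]
        if len(X)<60: continue
        r=cv2.minAreaRect(X[:,:2].astype(np.float32)); (w,h),a=r[1],r[2]
        if w<h: a-=90
        # a = direction of long side
        a=(a+90)%180-90; dv=np.array([*r[0],0])-[*s['ee_pos'][:2],0]
        phi=np.degrees(np.arctan2(T[1,0],T[0,0])); turn=(a+90-phi+90)%180-90
        print('p %.2f'%d['p'],'c',np.round(r[0],1),'size',np.round((w,h)),'yaw %.1f'%a,'ztop %.0f'%np.median(X[:,2]),'tool shift',(T.T@dv)[:2].round(1),'rz %.3f'%-np.radians(turn))
if __name__=='__main__': pk(int(sys.argv[1]) if len(sys.argv)>1 else 72,*(sys.argv[2:]))
E
python3 pk.py 72 w4.png
```

```text
clock: 12.1
ee_pos: [608.4, -118.1, 292.5]
tcp_rot: [0.682, 0.731, 0.002, 0.0]
contact_force: [1.5, -0.5, -0.7]
width: 0.993
grasp_force: 0.0
clock: 12.98
ee_pos: [591.2, -326.5, 309.7]
tcp_rot: [0.684, 0.729, 0.0, -0.0]
contact_force: [0.3, 0.0, 0.2]
width: 0.997
grasp_force: 0.0
t 12.975 tcp [ 591.2 -326.5  309.7] F [0.3 0.  0.2] q [ 0.75  0.63 -0.57  0.91  0.33  1.68  0.37]
p 0.84 c [ 454.2 -330.6] size [35. 59.] yaw -14.7 ztop 73 tool shift [   4.8 -137. ] rz 0.321
p 0.79 c [ 594.1 -352.3] size [57. 34.] yaw 22.9 ztop 73 tool shift [-25.8   1.2] rz -0.336
```

View pics/w4.png

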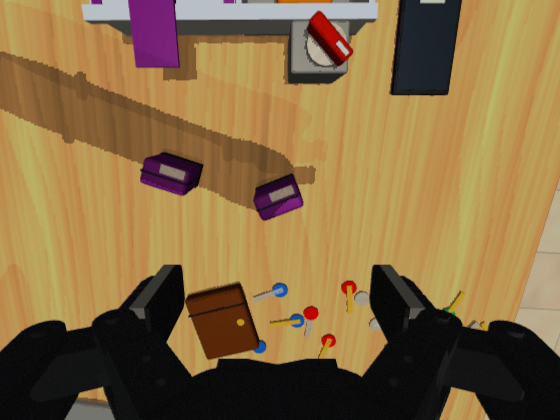

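The picture shows purple cases at (172,172) and (279,197), the wallet at (222,320), and the screw wing at (330,38). The networks' rectangles match. Picking the far one.

```bash
python3 -m inch '[[[-26,1,30,0,0,0,85],[0,0,55,0,0,-0.17,85],[0,0,55,0,0,-0.166,85],[0,0,55,0,0,0,85],[0,0,50,0,0,0,85],[0,0,39,0,0,0,85],[0,0,0,0,0,0,85],[0,0,0,0,0,0,85]]]'
python3 -m inch '[[[0,0,0,0,0,0,50],[0,0,0,0,0,0,50],[0,0,0,0,0,0,50],[0,0,0,0,0,0,50],[0,0,0,0,0,0,50]]]' 40
```

```text
clock: 14.08
ee_pos: [594.9, -354.7, 27.5]
tcp_rot: [0.554, 0.833, 0.0, 0.002]
contact_force: [-0.3, 0.2, 0.3]
width: 0.997
grasp_force: 0.0
clock: 14.7
ee_pos: [595.2, -355.4, 28.3]
tcp_rot: [0.554, 0.833, 0.0, 0.003]
contact_force: [0.7, 0.2, 6.3]
width: 0.678
grasp_force: 43.3
```

```bash
python3 -m inch '[[[0,0,-20,0,0,0,50],[0,0,-45,0,0,0,50],[0,0,-45,0,0,0.17,50],[0,0,-45,0,0,0.166,50],[0,0,-40,0,0,0,50],[35,3,0,0,0,0,50],[45,4,0,0,0,0,50],[50,4,0,0,0,0,50]]]'
python3 -m inch '[[[50,4,0,0,0,0,50],[50,4,0,0,0,0,50],[44,4,0,0,0,0,50],[30,3,0,0,0,0,50],[0,0,0,0,0,0,50],[0,0,0,0,0,0,50],[0,0,0,0,0,0,50]]]'
python3 - <<'E'
from h import *
s=env.sense();T=R.from_quat(s['tcp_rot']).as_matrix();print(s['ee_pos'],T[:,0].round(3),s['width'],s['grasp_force'])
p=grab('wrist','w5.png')
E
```

```text
clock: 15.7
ee_pos: [595.8, -223.5, 220.9]
tcp_rot: [0.686, 0.728, -0.0, 0.0]
contact_force: [1.0, 1.1, -1.9]
width: 0.674
grasp_force: 43.1
clock: 16.58
ee_pos: [600.5, -51.8, 220.2]
tcp_rot: [0.686, 0.727, -0.001, 0.0]
contact_force: [-0.7, 0.2, -3.5]
width: 0.677
grasp_force: 43.0
[600.52832064 -51.84649115 220.21530508] [-0.058  0.998 -0.001] 0.6774349202784556 43.022897243499756
```

View pics/w5.png

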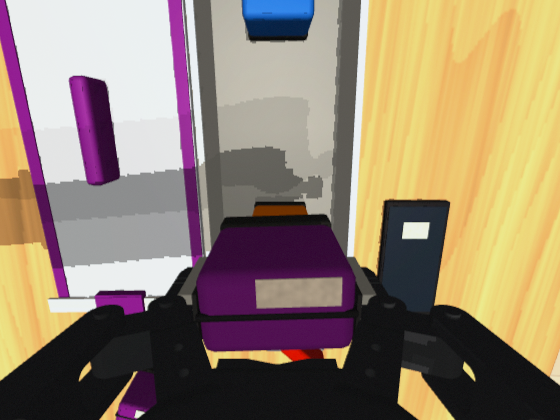

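The purple case is held upright at (278,290), orange lies directly behind it and blue at (278,15). Measuring the hold offset and the orange edge.

```bash
cat > hold.py <<'E'
from h import *
O=np.array([597.5,12.7]); a=np.radians(3.6); B=np.array([[np.cos(a),-np.sin(a)],[np.sin(a),np.cos(a)]])
def hold():
    s=env.sense();T=R.from_quat(s['tcp_rot']).as_matrix();z=s['ee_pos'][2]
    p=grab('wrist'); C=cloud(p); Z=C[...,2]; hsv=cv2.cvtColor(p['frame'],cv2.COLOR_RGB2HSV)
    print('t',s['clock'],'tcp',s['ee_pos'].round(1),'tcp in box',((s['ee_pos'][:2]-O)@B).round(1),'phi-90 %.1f'%np.degrees(np.arctan2(-T[0,0],T[1,0])),'w',s['width'],s['grasp_force'])
    V=hsv[...,1]>60
    m=V&(Z>z+38)&(Z<z+52)&(hsv[...,0]>140)&(hsv[...,0]<165)&(np.hypot(C[...,0]-s['ee_pos'][0],C[...,1]-s['ee_pos'][1])<50)
    if m.sum()>100:
        r=cv2.minAreaRect(C[m][:,:2].astype(np.float32)); print('held c in box',((np.array(r[0])-O)@B).round(1),np.round(r[1]),round(r[2],1),'ztop-tcp',(np.median(Z[m])-z).round(1))
    for nm,lo,hi in (('or',5,25),('bl',100,125),('pu',140,165)):
        m=V&(Z>70)&(Z<83)&(hsv[...,0]>=lo)&(hsv[...,0]<=hi); Y=(C[m][:,:2]-O)@B; Y=Y[(abs(Y[:,0])<60)&(abs(Y[:,1])<154)]
        if len(Y)>40: print(nm,len(Y),'box y',np.percentile(Y[:,1],[.5,99.5]).round(1),'x',np.percentile(Y[:,0],[.5,99.5]).round(1))
if __name__=='__main__': hold()
E
python3 hold.py
```

```text
t 16.625 tcp [600.6 -51.6 220.2] tcp in box [ -1.  -64.4] phi-90 3.3 w 0.6783336011231488 43.0225932598114
held c in box [-11.3 -61.5] [78. 34.] 4.7 ztop-tcp 43.9
bl 1620 box y [82.8 96.9] x [-27.9  28.7]
```

```bash
python3 -m inch '[[[0,1,40,0,0,0,50],[0,0,50,0,0,0,50],[0,0,40,0,0,0,50],[0,0,30,0,0,0,50],[0,0,15,0,0,0,50],[0,0,10,0,0,0,50],[0,0,0,0,0,0,50],[0,0,0,0,0,0,50]]]'
```

```text
clock: 17.68
ee_pos: [602.6, -49.5, 36.5]
tcp_rot: [0.685, 0.728, 0.001, 0.001]
contact_force: [-0.4, 0.3, -1.5]
width: 0.675
grasp_force: 43.0
```

```bash
python3 -m inch '[[[0,0,2,0,0,0,50],[0,0,0,0,0,0,74],[0,0,0,0,0,0,74],[0,0,0,0,0,0,74],[0,0,-40,0,0,0,74],[0,0,-60,0,0,0,74],[0,0,-60,0,0,0,85],[-30,-20,-60,0,0,0,85]]]'
python3 -m inch '[[[-45,-30,-50,0,0,0,85],[-50,-30,0,0,0,0,85],[-50,-30,0,0,0,0,85],[-45,-25,0,0,0,0,85],[-20,-10,0,0,0,0,85],[0,0,0,0,0,0,85],[0,0,0,0,0,0,85]]]'
python3 pk.py; python3 hold.py
```

```text
clock: 18.68
ee_pos: [586.3, -73.9, 249.7]
tcp_rot: [0.683, 0.73, 0.002, 0.0]
contact_force: [0.2, -1.6, 0.8]
width: 0.995
grasp_force: 0.0
clock: 19.55
ee_pos: [478.6, -285.5, 289.5]
tcp_rot: [0.684, 0.729, 0.001, -0.0]
contact_force: [0.2, 0.3, 0.2]
width: 0.995
grasp_force: 0.0
t 19.55 tcp [ 478.6 -285.5  289.5] F [0.2 0.3 0.2] q [ 0.93  0.36 -0.59  1.36  0.2   1.48  0.41]
p 0.58 c [ 454.1 -330.6] size [35. 58.] yaw -15.5 ztop 72 tool shift [-43.5 -27.3] rz 0.335
t 19.65 tcp [ 478.8 -285.2  289.5] tcp in box [-137.2 -289.8] phi-90 3.7 w 0.9946237922303052 0.0
or 2634 box y [-151.4 -105.5] x [-28.1  28.6]
```

```bash
python3 -m inch '[[[-44,-27,20,0,0,0,85],[0,0,50,0,0,0.17,85],[0,0,55,0,0,0.165,85],[0,0,50,0,0,0,85],[0,0,50,0,0,0,85],[0,0,37,0,0,0,85],[0,0,0,0,0,0,85],[0,0,0,0,0,0,85]]]'
python3 -m inch '[[[0,0,0,0,0,0,50],[0,0,0,0,0,0,50],[0,0,0,0,0,0,50],[0,0,0,0,0,0,50],[0,0,0,0,0,0,50]]]' 40
```

```text
clock: 20.7
ee_pos: [455.1, -333.1, 28.9]
tcp_rot: [0.797, 0.604, 0.001, 0.001]
contact_force: [1.2, 0.4, -0.7]
width: 0.996
grasp_force: 0.0
clock: 21.32
ee_pos: [454.7, -334.0, 29.4]
tcp_rot: [0.797, 0.604, 0.0, 0.002]
contact_force: [0.7, -0.9, 6.4]
width: 0.674
grasp_force: 43.9
```

```bash
python3 -m inch '[[[0,0,-20,0,0,0,50],[0,0,-45,0,0,0,50],[0,0,-45,0,0,-0.17,50],[0,0,-45,0,0,-0.165,50],[0,0,-40,0,0,0,50],[35,20,0,0,0,0,50],[45,25,0,0,0,0,50],[50,25,0,0,0,0,50]]]'
python3 -m inch '[[[50,25,0,0,0,0,50],[50,25,0,0,0,0,50],[45,25,0,0,0,0,50],[33,20,0,0,0,0,50],[0,0,0,0,0,0,50],[0,0,0,0,0,0,50],[0,0,0,0,0,0,50]]]'
python3 hold.py
```

```text
clock: 22.32
ee_pos: [515.4, -198.6, 222.4]
tcp_rot: [0.686, 0.728, -0.0, 0.0]
contact_force: [1.2, -0.0, -2.3]
width: 0.672
grasp_force: 43.7
clock: 23.2
ee_pos: [598.9, -17.9, 222.1]
tcp_rot: [0.686, 0.727, -0.001, 0.0]
contact_force: [0.1, -0.6, -1.8]
width: 0.675
grasp_force: 43.7
t 23.2 tcp [598.9 -17.9 222.1] tcp in box [ -0.5 -30.6] phi-90 3.3 w 0.6751099281278445 43.70674431324005
held c in box [ -0.8 -26. ] [58. 33.] 3.8 ztop-tcp 42.8
bl 3973 box y [ 83. 131.] x [-27.6  30.8]
pu 193 box y [-45.2 -42.4] x [-26.7  27. ]
```

```bash
python3 -m inch '[[[4,1,40,0,0,0,50],[0,0,50,0,0,0,50],[0,0,35,0,0,0,50],[0,0,30,0,0,0,50],[0,0,15,0,0,0,50],[0,0,10,0,0,0,50],[0,0,5,0,0,0,50],[0,0,0,0,0,0,50]]]'
```

```text
clock: 24.25
ee_pos: [600.5, -11.6, 37.9]
tcp_rot: [0.685, 0.728, 0.0, 0.0]
contact_force: [0.4, -0.4, -1.2]
width: 0.671
grasp_force: 43.8
```

```bash
python3 -m inch '[[[0,0,2,0,0,0,50],[0,0,0,0,0,0,74],[0,0,0,0,0,0,74],[0,0,0,0,0,0,74],[0,0,-40,0,0,0,74],[0,0,-60,0,0,0,74],[0,0,-60,0,0,0,85],[30,-5,-60,0,0,0,85]]]'
python3 -m inch '[[[45,-6,-40,0,0,0,85],[50,-6,0,0,0,0,85],[50,-6,0,0,0,0,85],[50,-6,0,0,0,0,85],[50,-5,0,0,0,0,85],[45,-5,0,0,0,0,85],[25,0,0,0,0,0,85],[0,0,0,0,0,0,85]]]'
python3 -m inch '[[[0,0,0,0,0,0,85],[0,0,0,0,0,0,85]]]'
python3 pk.py 72 w6.png
python3 - <<'E'
from h import *
grab('top','top2.png'); a=cv2.imread('pics/top2.png')[150:330,60:500]; cv2.imwrite('pics/top2.png',cv2.resize(a,None,fx=1.8,fy=1.8,interpolation=cv2.INTER_CUBIC))
E
```

```text
clock: 25.25
ee_pos: [594.3, 12.7, 253.1]
tcp_rot: [0.687, 0.726, -0.0, 0.001]
contact_force: [0.2, 0.7, -0.5]
width: 0.993
grasp_force: 0.0
clock: 26.25
ee_pos: [538.8, 331.1, 290.8]
tcp_rot: [0.683, 0.73, 0.0, -0.001]
contact_force: [-0.7, -1.3, -0.9]
width: 0.994
grasp_force: 0.0
clock: 26.5
ee_pos: [541.6, 326.2, 291.1]
tcp_rot: [0.686, 0.727, -0.0, 0.001]
contact_force: [-0.4, 0.4, 0.5]
width: 0.997
grasp_force: 0.0
t 26.5 tcp [541.6 326.2 291.1] F [-0.4  0.4  0.5] q [-0.17  0.56 -0.72  1.12  0.36  1.58 -0.74]
p 0.89 c [588.5 358.6] size [58. 33.] yaw 3.5 ztop 72 tool shift [29.6 48.8] rz -0.004
p 0.78 c [447.9 335.5] size [33. 58.] yaw -15.1 ztop 72 tool shift [ 14.7 -93. ] rz 0.322
```

View pics/w6.png

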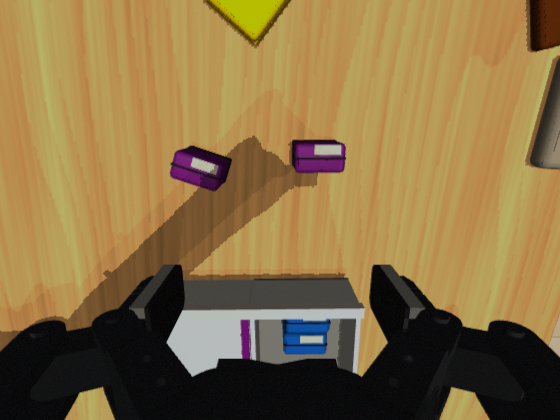

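View pics/top2.png

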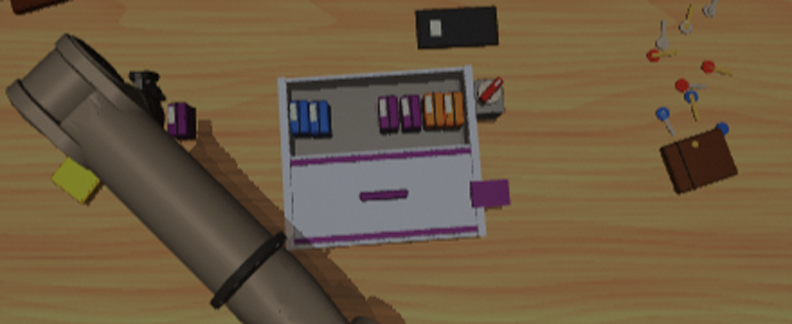

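Wrist: purple cases at (319,156) and (201,167). Top: row stands blue-blue-gap-purple-purple-orange-orange, all upright. Picking the far left case.

```bash
python3 -m inch '[[[30,49,20,0,0,0,85],[0,0,50,0,0,0,85],[0,0,55,0,0,0,85],[0,0,50,0,0,0,85],[0,0,50,0,0,0,85],[0,0,38,0,0,0,85],[0,0,0,0,0,0,85],[0,0,0,0,0,0,85]]]'
python3 -m inch '[[[0,0,0,0,0,0,50],[0,0,0,0,0,0,50],[0,0,0,0,0,0,50],[0,0,0,0,0,0,50],[0,0,0,0,0,0,50]]]' 40
```

```text
clock: 27.65
ee_pos: [588.8, 361.9, 30.0]
tcp_rot: [0.685, 0.728, 0.002, 0.0]
contact_force: [-0.1, -0.2, 0.5]
width: 0.994
grasp_force: 0.0
clock: 28.28
ee_pos: [588.9, 362.3, 30.6]
tcp_rot: [0.685, 0.728, 0.002, 0.0]
contact_force: [0.7, -0.8, 6.6]
width: 0.671
grasp_force: 43.7
```

```bash
python3 -m inch '[[[0,0,-20,0,0,0,50],[0,0,-45,0,0,0,50],[0,0,-55,0,0,0,50],[0,0,-55,0,0,0,50],[-35,-2,-15,0,0,0,50],[-45,-2,0,0,0,0,50],[-50,-2,0,0,0,0,50],[-50,-2,0,0,0,0,50]]]'
python3 -m inch '[[[-50,-2,0,0,0,0,50],[-35,-2,0,0,0,0,50],[-18,0,0,0,0,0,50],[0,0,0,0,0,0,50],[0,0,0,0,0,0,50],[0,0,0,0,0,0,50]]]'
python3 hold.py
```

```text
clock: 29.28
ee_pos: [590.1, 179.4, 218.6]
tcp_rot: [0.685, 0.729, -0.0, 0.0]
contact_force: [0.7, 0.4, -1.1]
width: 0.673
grasp_force: 43.6
clock: 30.02
ee_pos: [592.5, 80.8, 218.2]
tcp_rot: [0.684, 0.73, 0.001, -0.001]
contact_force: [0.0, 0.7, -1.6]
width: 0.674
grasp_force: 43.6
t 30.025 tcp [592.5  80.8 218.2] tcp in box [-0.7 68.3] phi-90 3.7 w 0.6739359059196409 43.616729378700256
held c in box [-11.2  65.7] [78. 34.] 3.3 ztop-tcp 41.7
or 172 box y [-112.6 -105.2] x [-25.2  27.6]
bl 3848 box y [ 84.3 151. ] x [-27.7  31.2]
```

```bash
python3 -m inch '[[[-4,1,40,0,0,0,50],[0,0,50,0,0,0,50],[0,0,35,0,0,0,50],[0,0,28,0,0,0,50],[0,0,15,0,0,0,50],[0,0,10,0,0,0,50],[0,0,2,0,0,0,50],[0,0,0,0,0,0,50]]]'
python3 -m inch '[[[0,0,2,0,0,0,50],[0,0,0,0,0,0,74],[0,0,0,0,0,0,74],[0,0,0,0,0,0,74],[0,0,-40,0,0,0,74],[0,0,-60,0,0,0,74],[0,0,-60,0,0,0,85],[30,-20,-60,0,0,0,85]]]'
python3 -m inch '[[[45,-25,-30,0,0,0,85],[50,-25,0,0,0,0,85],[50,-25,0,0,0,0,85],[45,-25,0,0,0,0,85],[20,-10,0,0,0,0,85],[0,0,0,0,0,0,85],[0,0,0,0,0,0,85],[0,0,0,0,0,0,85]]]'
python3 pk.py
```

```text
clock: 31.08
ee_pos: [594.9, 74.4, 39.0]
tcp_rot: [0.685, 0.728, 0.001, 0.001]
contact_force: [0.6, -0.7, -1.2]
width: 0.677
grasp_force: 43.5
clock: 32.08
ee_pos: [576.3, 96.7, 251.7]
tcp_rot: [0.688, 0.726, 0.0, 0.001]
contact_force: [0.3, 1.6, 0.0]
width: 0.993
grasp_force: 0.0
clock: 33.08
ee_pos: [453.5, 300.7, 279.3]
tcp_rot: [0.687, 0.727, -0.0, 0.0]
contact_force: [-0.4, 0.9, -0.0]
width: 0.995
grasp_force: 0.0
t 33.075 tcp [453.5 300.7 279.3] F [-0.4  0.9 -0. ] q [-0.04  0.38 -0.81  1.41  0.27  1.46 -0.79]
p 0.80 c [447.4 335.1] size [34. 57.] yaw -15.1 ztop 73 tool shift [34.7 -4.2] rz 0.322
p 0.70 c [578.6  76.7] size [49. 29.] yaw 56.0 ztop 78 tool shift [-230.8  112.1] rz -0.921
```

```bash
python3 -m inch '[[[34,-4,20,0,0,0,85],[0,0,50,0,0,0.16,85],[0,0,50,0,0,0.162,85],[0,0,50,0,0,0,85],[0,0,50,0,0,0,85],[0,0,31,0,0,0,85],[0,0,0,0,0,0,85],[0,0,0,0,0,0,85]]]'
python3 -m inch '[[[0,0,0,0,0,0,50],[0,0,0,0,0,0,50],[0,0,0,0,0,0,50],[0,0,0,0,0,0,50],[0,0,0,0,0,0,50]]]' 40
```

```text
clock: 34.17
ee_pos: [447.1, 337.0, 30.0]
tcp_rot: [0.793, 0.609, 0.001, -0.0]
contact_force: [0.1, -0.1, 0.0]
width: 0.993
grasp_force: 0.0
clock: 34.8
ee_pos: [447.3, 337.3, 30.5]
tcp_rot: [0.793, 0.609, 0.002, 0.0]
contact_force: [0.2, -0.2, 6.9]
width: 0.673
grasp_force: 43.5
```

```bash
python3 -m inch '[[[0,0,-20,0,0,0,50],[0,0,-45,0,0,0,50],[0,0,-55,0,0,-0.16,50],[0,0,-50,0,0,-0.162,50],[0,0,-20,0,0,0,50],[-35,15,0,0,0,0,50],[-50,21,0,0,0,0,50],[-50,21,0,0,0,0,50]]]'
python3 -m inch '[[[-50,21,0,0,0,0,50],[-50,21,0,0,0,0,50],[-50,21,0,0,0,0,50],[-26,11,0,0,0,0,50],[0,0,0,0,0,0,50],[0,0,0,0,0,0,50],[0,0,0,0,0,0,50]]]'
python3 hold.py
python3 - <<'E'
from h import *
grab('wrist','w7.png')
E
```

```text
clock: 35.8
ee_pos: [511.3, 203.6, 218.5]
tcp_rot: [0.685, 0.729, -0.0, 0.0]
contact_force: [0.6, -0.2, -1.4]
width: 0.676
grasp_force: 43.2
clock: 36.67
ee_pos: [594.9, 36.3, 218.9]
tcp_rot: [0.684, 0.73, 0.0, -0.0]
contact_force: [-0.2, 0.2, -2.0]
width: 0.673
grasp_force: 43.2
t 36.675 tcp [594.9  36.3 218.9] tcp in box [-1.1 23.7] phi-90 3.7 w 0.6726303588123618 43.24455142021179
held c in box [-1.3 23.3] [58. 34.] 4.1 ztop-tcp 41.8
or 145 box y [-151.2 -145.1] x [-25.8  26.4]
bl 4346 box y [ 84.6 151.9] x [-27.5  31.1]
pu 1793 box y [42.3 74.2] x [-27.3  29.4]
```

View pics/w7.png

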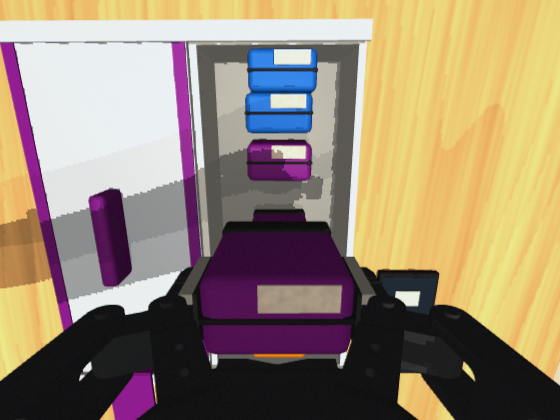

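The held purple case is at (278,290), the P3 purple at row 160 with clear floor below it, and the blues at rows 70 and 112. Shifting 4 mm towards -y and lowering.

```bash
python3 -m inch '[[[-4,2,40,0,0,0,50],[0,0,50,0,0,0,50],[0,0,35,0,0,0,50],[0,0,28,0,0,0,50],[0,0,15,0,0,0,50],[0,0,10,0,0,0,50],[0,0,3,0,0,0,50],[0,0,0,0,0,0,50]]]'
python3 -m inch '[[[0,0,2,0,0,0,50],[0,0,0,0,0,0,74],[0,0,0,0,0,0,74],[0,0,0,0,0,0,74],[0,0,-40,0,0,0,74],[0,0,-60,0,0,0,74],[0,0,-60,0,0,0,74],[0,-30,-50,0,0,0,85]]]'
python3 -m inch '[[[0,-40,0,0,0,0,85],[0,-40,0,0,0,0,85],[0,-30,0,0,0,0,85],[-20,-5,0,0,0,0,85],[0,0,0,0,0,0,85],[0,0,0,0,0,0,85]]]'
python3 hold.py; python3 geo.py
```

```text
clock: 37.78
ee_pos: [598.6, 30.2, 38.4]
tcp_rot: [0.685, 0.728, 0.001, 0.001]
contact_force: [-0.5, -0.3, -1.0]
width: 0.678
grasp_force: 43.3
clock: 38.78
ee_pos: [569.4, 28.3, 248.2]
tcp_rot: [0.685, 0.728, 0.002, 0.001]
contact_force: [0.5, -0.7, -0.1]
width: 0.993
grasp_force: 0.0
clock: 39.52
ee_pos: [454.8, 2.0, 245.8]
tcp_rot: [0.685, 0.729, 0.001, -0.0]
contact_force: [-0.1, 0.9, 0.3]
width: 0.993
grasp_force: 0.0
t 39.525 tcp [454.8   2.  245.8] tcp in box [-143.1   -1.7] phi-90 3.5 w 0.9932397501801962 0.0
or 579 box y [-122.4  -62. ] x [-26.2  29.2]
bl 4133 box y [ 82.8 151.9] x [-28.9  30. ]
pu 5946 box y [-74.6  73.7] x [-28.6  28.5]
wrist or 440 z 81.0 [606.9 -78.2] [55. 17.] 1.8
wrist or 190 z 80.0 [627.  -93.8] [16. 31.] 46.9
wrist bl 4227 z 81.0 [592.8 130.1] [64. 70.] 3.2
wrist pu 1731 z 81.0 [593.9  70.4] [58. 33.] 3.5
wrist pu 4597 z 81.0 [599.1  -8.8] [ 58. 109.] 2.2
[450.33204819  71.29687404 388.84533945] [[1.0, 0.06, 0.02], [0.06, -0.96, -0.27], [0.0, 0.28, -0.96]]
39.625 [454.82170159   2.31546803 245.64897211] [[-0.063, 0.998, 0.0], [0.998, 0.063, 0.001], [0.001, 0.0, -1.0]] [ 0.66  0.17 -0.8   1.71  0.13  1.32 -0.1 ]
wrist cover_handle 0.8 1358 [454.7   1.6] [13. 79.] 3.8 320.5977433898495
wrist screw 0.49 199 [ 574.4 -103.3] [ 14. 237.] 37.9 313.6202211106238
scene cover_handle 0.58 117 [462.8  10.6] [64. 71.] 34.3 269.74467563685994
scene screw 0.51 67 [ 629.2 -176. ] [16. 44.] 49.2 140.6694706309038
```

View pics/w1.png

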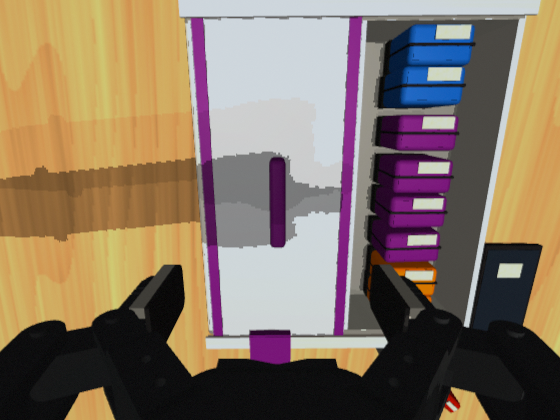

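All eight are upright in order: blue (rows 45, 85), purple (130, 172, 207, 240), orange (275 and below). The handle is at (278,200), right under the tool. Pinching it.

```bash
python3 -m inch '[[[0,0,45,0,0,0,50],[0,0,45,0,0,0,50],[0,0,40,0,0,0,50],[0,0,17,0,0,0,50],[0,0,0,0,0,0,50],[0,0,0,0,0,0,5],[0,0,0,0,0,0,5],[0,0,0,0,0,0,5]]]' 60
python3 -m inch '[[[0,0,0,0,0,0,5],[0,0,0,0,0,0,5],[0,0,0,0,0,0,5]]]'
```

```text
clock: 41.02
ee_pos: [455.7, 1.3, 99.9]
tcp_rot: [0.685, 0.729, 0.001, 0.001]
contact_force: [-0.1, -1.3, 5.4]
width: 0.151
grasp_force: 60.1
clock: 41.4
ee_pos: [455.7, 1.2, 99.9]
tcp_rot: [0.685, 0.729, 0.001, 0.001]
contact_force: [-0.1, -0.7, 5.9]
width: 0.148
grasp_force: 60.4
```

```bash
python3 -m inch '[[[0,10,0,0,0,0,5],[0,20,0,0,0,0,5],[0,25,0,0,0,0,5],[0,25,0,0,0,0,5],[0,25,0,0,0,0,5],[0,20,0,0,0,0,5],[0,10,0,0,0,0,5],[0,0,0,0,0,0,5]]]'
python3 -m inch '[[[0,3,0,0,0,0,5],[0,2,0,0,0,0,5],[0,0,0,0,0,0,5],[0,0,0,0,0,0,5]]]'
```

```text
clock: 42.4
ee_pos: [591.3, 10.6, 100.0]
tcp_rot: [0.685, 0.729, 0.002, 0.001]
contact_force: [1.0, 0.6, 5.3]
width: 0.152
grasp_force: 60.2
clock: 42.9
ee_pos: [594.5, 10.8, 100.0]
tcp_rot: [0.685, 0.729, 0.001, 0.0]
contact_force: [-1.4, 1.6, 6.5]
width: 0.15
grasp_force: 60.4
```

```bash
for i in 1 ; do python3 -m inch '[[[0,3,0,0,0,0,5],[0,0,0,0,0,0,5],[0,0,0,0,0,0,5]]]'; python3 -m inch '[[[0,2,0,0,0,0,5],[0,0,0,0,0,0,5],[0,0,0,0,0,0,5]]]'; done
```

```text
clock: 43.28
ee_pos: [597.5, 11.0, 100.0]
tcp_rot: [0.685, 0.729, 0.001, 0.0]
contact_force: [0.7, 1.3, 5.8]
width: 0.147
grasp_force: 60.4
clock: 43.65
ee_pos: [598.0, 11.1, 100.0]
tcp_rot: [0.685, 0.729, -0.0, -0.001]
contact_force: [-4.1, 0.9, 8.6]
width: 0.146
grasp_force: 60.8
```

```bash
python3 -m inch '[[[0,2,0,0,0,0,5],[0,0,0,0,0,0,5],[0,0,0,0,0,0,5]]]'; python3 -m inch '[[[0,2,0,0,0,0,5],[0,0,0,0,0,0,5],[0,0,0,0,0,0,5]]]'
```

```text
clock: 44.02
ee_pos: [597.9, 11.0, 100.0]
tcp_rot: [0.685, 0.729, -0.002, -0.002]
contact_force: [-8.3, 0.6, 12.4]
width: 0.146
grasp_force: 61.3
clock: 44.4
ee_pos: [597.9, 11.0, 100.0]
tcp_rot: [0.685, 0.729, -0.004, -0.003]
contact_force: [-12.9, -0.2, 15.9]
width: 0.149
grasp_force: 61.9
```

The cover hit its stop at 597.9 (force rises without motion). I'll relieve, release, and go above the screw.

```bash
python3 -m inch '[[[0,-3,0,0,0,0,5],[0,0,0,0,0,0,5],[0,0,0,0,0,0,35],[0,0,0,0,0,0,35],[0,0,0,0,0,0,35],[0,0,-40,0,0,0,35],[0,0,-50,0,0,0,35],[-30,3,-50,0,0,0,50]]]'
python3 -m inch '[[[-45,5,0,0,0,-0.16,60],[-32,-30,0,0,0,0,60],[0,0,0,0,0,0,60],[0,0,0,0,0,0,60],[0,0,0,0,0,0,60]]]'
cat > scr.py <<'E'
from h import *
s=env.sense();T=R.from_quat(s['tcp_rot']).as_matrix();print(s['clock'],s['ee_pos'].round(1),'phi %.1f'%np.degrees(np.arctan2(T[1,0],T[0,0])),'q',s['qpos'].round(2),'M',s['wrist_torque'].round(2),'F',s['contact_force'].round(1))
for n in ('wrist','top','scene'):
    p=grab(n,'scr.png' if n=='wrist' else None); C=cloud(p); hsv=cv2.cvtColor(p['frame'],cv2.COLOR_RGB2HSV)
    h=hsv[...,0]; m=((h<6)|(h>172))&(hsv[...,1]>120)&(C[...,2]>128)&(C[...,2]<145)&(np.hypot(C[...,0]-629,C[...,1]+178)<40)
    if m.sum()>25:
        X=C[m]; r=cv2.minAreaRect(X[:,:2].astype(np.float32)); a=r[2]+(90 if r[1][0]<r[1][1] else 0); dv=np.array([*r[0],0])-[*s['ee_pos'][:2],0]
        print(n,m.sum(),np.round(r[0],1),np.round(r[1],1),'bar %.1f'%a,'theta mod pi %.2f'%(np.radians(3.6-a)%np.pi),'shift',(T.T@dv)[:2].round(1))
    for d in viewer.cut_out(p,'cover_handle')[:1]:
        X=C[d['mask']&(C[...,2]>114)&(C[...,2]<130)&(np.hypot(C[...,0]-598,C[...,1]-12)<60)]
        if len(X)>30: print(n,'handle',np.round(cv2.minAreaRect(X[:,:2].astype(np.float32))[0],1))
E
python3 scr.py
```

```text
clock: 45.4
ee_pos: [604.5, -16.0, 240.1]
tcp_rot: [0.683, 0.731, 0.001, -0.001]
contact_force: [1.6, -0.3, 0.9]
width: 0.58
grasp_force: 0.0
clock: 46.02
ee_pos: [590.8, -100.0, 238.7]
tcp_rot: [0.624, 0.782, 0.001, -0.0]
contact_force: [-0.5, 1.5, 0.3]
width: 0.706
grasp_force: 0.0
46.025 [ 590.8 -100.   238.7] phi 102.8 q [ 0.61  0.51 -0.74  1.33  0.33  1.43  0.11] M [-0.05  0.01  0.02] F [-0.5  1.5  0.3]
wrist 742 [ 630.2 -178.8] [13.2 46.4] bar 138.6 theta mod pi 0.78 shift [-85.5  20.8]
wrist handle [597.8  10.5]
top handle [594.7  10.7]
scene 45 [ 630.1 -172.6] [10.4 41.5] bar 137.8 theta mod pi 0.80 shift [-79.5  22.2]
scene handle [597.2  15.7]
```

```bash
python3 -m inch '[[[-43,10,0,0,0,0,60],[-42,11,0,0,0,0,60],[0,0,0,0,0,-0.16,60],[0,0,0,0,0,-0.16,60],[0,0,0,0,0,-0.16,60],[0,0,0,0,0,-0.145,60],[0,0,0,0,0,0,60],[0,0,0,0,0,0,60]]]'
python3 scr.py
```

```text
clock: 47.32
ee_pos: [629.6, -180.4, 238.5]
tcp_rot: [0.355, 0.935, -0.0, -0.0]
contact_force: [0.8, 0.8, -0.3]
width: 0.702
grasp_force: 0.0
47.325 [ 629.6 -180.4  238.5] phi 138.4 q [ 0.69  0.65 -0.82  1.15  0.46  1.52  0.8 ] M [-0.    0.02 -0.05] F [ 0.8  0.8 -0.3]
wrist 838 [ 630.6 -179.6] [13.1 46.5] bar 138.3 theta mod pi 0.79 shift [-0.2  1.2]
wrist handle [598.9  -3.8]
top 53 [ 626.3 -177. ] [11.9 42.2] bar 140.0 theta mod pi 0.76 shift [4.7 0.3]
top handle [595.2  10.8]
scene 36 [ 630.3 -171.9] [ 6.5 41.4] bar 138.2 theta mod pi 0.79 shift [5.1 6.7]
scene handle [596.9  15.3]
```

View pics/scr.png

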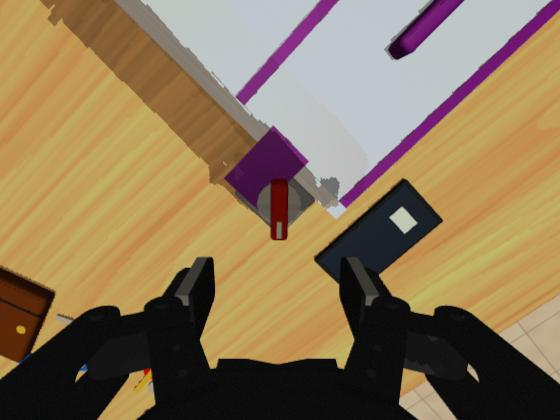

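The red wing at (279,210) lies along the tool's x axis, with the purple ear under the collar. Descending and gripping.

```bash
python3 -m inch '[[[0,1,45,0,0,0,50],[0,0,45,0,0,0,40],[0,0,30,0,0,0,40],[0,0,7,0,0,0,40],[0,0,0,0,0,0,40],[0,0,0,0,0,0,5],[0,0,0,0,0,0,5],[0,0,0,0,0,0,5]]]' 50
python3 -m inch '[[[0,0,0,0,0,0,5],[0,0,0,0,0,0,5],[0,0,0,0,0,0.08,5],[0,0,0,0,0,0.12,5],[0,0,0,0,0,0.12,5],[0,0,0,0,0,0,5]]]'
python3 -c "
from h import *
s=env.sense();T=R.from_quat(s['tcp_rot']).as_matrix();print('phi %.1f'%np.degrees(np.arctan2(T[1,0],T[0,0])),s['wrist_torque'],s['qpos'].round(2))"
```

```text
clock: 48.62
ee_pos: [631.6, -179.6, 113.7]
tcp_rot: [0.354, 0.935, 0.0, 0.002]
contact_force: [0.2, -1.1, 6.5]
width: 0.156
grasp_force: 50.2
clock: 49.38
ee_pos: [631.4, -179.7, 113.7]
tcp_rot: [0.499, 0.866, 0.0, 0.002]
contact_force: [0.1, -0.1, 6.0]
width: 0.156
grasp_force: 50.4
phi 120.1 [ 0.05550726  0.15508383 -0.041751  ] [ 0.67  0.71 -0.72  1.34  0.47  1.26  0.46]
```

```bash
cat > ph.py <<'E'
from h import *
s=env.sense();T=R.from_quat(s['tcp_rot']).as_matrix();print('phi %.1f'%np.degrees(np.arctan2(T[1,0],T[0,0])),'M',s['wrist_torque'].round(3),'q',s['qpos'].round(2),'w',s['width'].round(3))
E
python3 -m inch '[[[0,0,0,0,0,0.15,5],[0,0,0,0,0,0.15,5],[0,0,0,0,0,0.15,5],[0,0,0,0,0,0.15,5],[0,0,0,0,0,0.15,5],[0,0,0,0,0,0.15,5],[0,0,0,0,0,0.15,5],[0,0,0,0,0,0.15,5]]]'; python3 ph.py
python3 -m inch '[[[0,0,0,0,0,0.15,5],[0,0,0,0,0,0.15,5],[0,0,0,0,0,0.15,5],[0,0,0,0,0,0.15,5],[0,0,0,0,0,0.15,5],[0,0,0,0,0,0.1,5],[0,0,0,0,0,0,5],[0,0,0,0,0,0,5]]]'; python3 ph.py
```

```text
clock: 50.38
ee_pos: [630.8, -179.7, 113.7]
tcp_rot: [0.902, 0.431, 0.001, 0.001]
contact_force: [-2.1, 0.3, 5.9]
width: 0.154
grasp_force: 50.4
clock: 51.38
ee_pos: [630.6, -179.3, 113.7]
tcp_rot: [1.0, 0.024, 0.001, 0.0]
contact_force: [-2.7, 0.7, 6.5]
width: 0.159
grasp_force: 50.5Traceback (most recent call last):
  File "ph.py", line 2, in <module>
    s=env.sense();T=R.from_quat(s['tcp_rot']).as_matrix();print('phi %.1f'%np.degrees(np.arctan2(T[1,0],T[0,0])),'M',s['wrist_torque'].round(3),'q',s['qpos'].round(2),'w',s['width'].round(3))
                                                                                                                                                                           ^^^^^^^^^^^^^^^^
AttributeError: 'float' object has no attribute 'round'
Traceback (most recent call last):
  File "ph.py", line 2, in <module>
    s=env.sense();T=R.from_quat(s['tcp_rot']).as_matrix();print('phi %.1f'%np.degrees(np.arctan2(T[1,0],T[0,0])),'M',s['wrist_torque'].round(3),'q',s['qpos'].round(2),'w',s['width'].round(3))
                                                                                                                                                                           ^^^^^^^^^^^^^^^^
AttributeError: 'float' object has no attribute 'round'
```

```bash
sed -i "s/s\['width'\].round(3)/s['width']/" ph.py; python3 ph.py
python3 -m inch '[[[0,0,0,0,0,0.1,5],[0,0,0,0,0,0.05,5],[0,0,0,0,0,0,5],[0,0,0,0,0,0,5]]]' >/dev/null; python3 ph.py
python3 -m inch '[[[0,0,0,0,0,0.05,5],[0,0,0,0,0,0,5],[0,0,0,0,0,0,5]]]' >/dev/null; python3 ph.py
python3 -m inch '[[[0,0,0,0,0,0.05,5],[0,0,0,0,0,0,5],[0,0,0,0,0,0,5]]]'; python3 ph.py
```

```text
phi 2.7 M [0.113 0.592 0.026] q [ 0.42  0.62 -0.27  1.35  0.17  1.19 -1.39] w 0.15887613290196323
phi -5.9 M [ 0.191  0.632 -0.057] q [ 0.4   0.62 -0.24  1.35  0.15  1.19 -1.52] w 0.1528536275953919
phi -8.8 M [ 0.162  0.624 -0.08 ] q [ 0.39  0.62 -0.22  1.35  0.14  1.18 -1.57] w 0.15195604918217853
clock: 52.62
ee_pos: [630.5, -179.1, 113.7]
tcp_rot: [0.995, -0.1, 0.001, 0.0]
contact_force: [-2.9, -0.3, 8.1]
width: 0.151
grasp_force: 50.8
phi -11.5 M [0.08  0.623 0.615] q [ 0.38  0.62 -0.21  1.35  0.13  1.18 -1.61] w 0.15069511164837276
```

```bash
python3 -m inch '[[[0,0,0,0,0,0.03,5],[0,0,0,0,0,0,5],[0,0,0,0,0,0,5],[0,0,0,0,0,0,5]]]' >/dev/null; python3 ph.py
```

```text
phi -13.0 M [0.024 0.666 1.316] q [ 0.38  0.62 -0.21  1.35  0.13  1.18 -1.64] w 0.1514263732748783
```

Bottomed: torque rises steeply at about -11.5°, as predicted. Backing off a quarter turn.

```bash
python3 -m inch '[[[0,0,0,0,0,-0.15,5],[0,0,0,0,0,-0.15,5],[0,0,0,0,0,-0.15,5],[0,0,0,0,0,-0.15,5],[0,0,0,0,0,-0.15,5],[0,0,0,0,0,-0.15,5],[0,0,0,0,0,-0.15,5],[0,0,0,0,0,-0.15,5]]]' >/dev/null
python3 -m inch '[[[0,0,0,0,0,-0.15,5],[0,0,0,0,0,-0.15,5],[0,0,0,0,0,-0.09,5],[0,0,0,0,0,0,5],[0,0,0,0,0,0,5],[0,0,0,0,0,0,5]]]'; python3 ph.py
```

```text
clock: 54.88
ee_pos: [631.0, -179.8, 113.7]
tcp_rot: [0.779, 0.628, 0.001, 0.001]
contact_force: [-1.4, 0.1, 6.8]
width: 0.151
grasp_force: 50.4
phi 77.7 M [-0.035  0.39   0.066] q [ 0.59  0.67 -0.56  1.34  0.36  1.22 -0.21] w 0.1513986702922343
```

```bash
python3 -m inch '[[[0,0,0,0,0,-0.01,5],[0,0,0,0,0,0,40],[0,0,0,0,0,0,40],[0,0,0,0,0,0,50],[0,0,-40,0,0,0,50],[0,0,-50,0,0,0,50],[0,0,-40,0,0,0,50],[0,0,0,0,0,0,50]]]'
python3 -m inch '[[[0,-30,0,0,0,0,50],[0,-30,0,0,0,0,50],[0,0,0,0,0,0,50],[0,0,0,0,0,0,50]]]'
python3 scr.py
python3 - <<'E'
from h import *
p=grab('scene','sc2.png'); a=cv2.imread('pics/sc2.png')[100:320,150:420]; cv2.imwrite('pics/sc2.png',cv2.resize(a,None,fx=2.5,fy=2.5,interpolation=cv2.INTER_CUBIC))
for o in ('wallet','phone','yellow_case','new1'):
    for d in viewer.cut_out(p,o)[:2]: print(o,d['p'],np.median(cloud(p)[d['mask']],0).round())
E
```

```text
clock: 55.88
ee_pos: [632.7, -179.4, 246.2]
tcp_rot: [0.775, 0.631, 0.003, 0.003]
contact_force: [-0.3, -0.3, -0.8]
width: 0.583
grasp_force: 0.0
clock: 56.38
ee_pos: [571.6, -167.8, 240.9]
tcp_rot: [0.776, 0.631, -0.0, -0.0]
contact_force: [-0.0, -0.7, -0.1]
width: 0.583
grasp_force: 0.0
56.375 [ 571.6 -167.8  240.9] phi 78.3 q [ 0.66  0.47 -0.61  1.34  0.27  1.41 -0.15] M [ 0.05 -0.01 -0.01] F [-0.  -0.7 -0.1]
wrist 933 [ 630.9 -179.1] [45.9 14.4] bar 78.0 theta mod pi 1.84 shift [ 1.  60.4]
wrist handle [599.8 -21.8]
top handle [595.3  10.9]
scene 34 [ 632.1 -166.5] [30.  12.7] bar 76.2 theta mod pi 1.88 shift [13.5 59. ]
scene handle [597.   15.9]
wallet 0.82 [ 532. -565.   21.]
wallet 0.39 [601.  23.  90.]
phone 0.78 [ 768. -124.   10.]
yellow_case 0.78 [502. 540.  31.]
```

View pics/sc2.png

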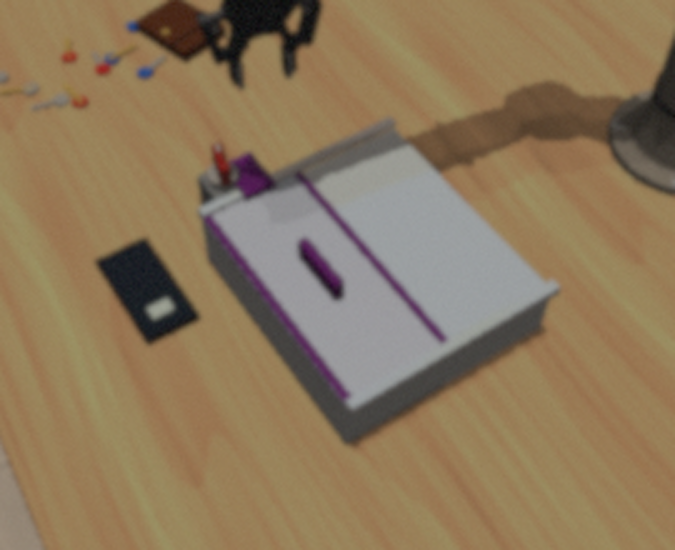

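View pics/scr.png

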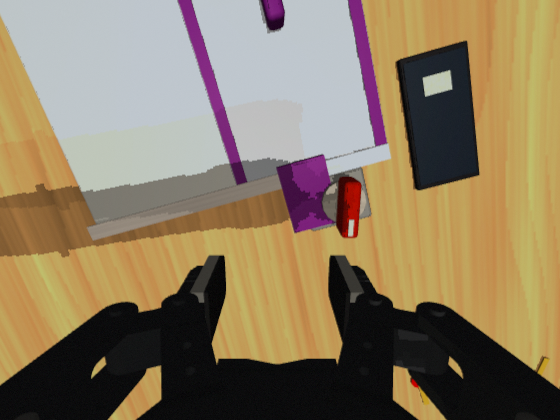

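The cover is shut over the row with its ear at the screw block (305,195). The wing, at (348,207), has its mark towards -y and reads 1.84 rad. The bystanders haven't moved and the tool is clear.

```bash
python3 -c "
from bench import env
print(env.close_job())"
```

```text
the job is handed in; nothing more can be done
None
```

The job is handed in at about 56 s. All four purple cases stand upright between the blue and orange ones, the cover is shut against its stop, and the screw was bottomed and then backed off a quarter turn to about 1.84 rad (target 1.83). The wallet, phone and yellow case weren't moved.

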